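Change over the dish chambers: shut the empty tray, draw out the loaded one

TASK

Of the two white dish chambers, first push the empty tray with the orange lip, which was left part-way out, fully home with your fingertips. Only then hook a fingertip behind the blue lip and draw that tray out all the way to its stop, so that its dish lies ready, still flat in its well. Pinch and lift nothing, do not touch the dish, and leave the other things on the bench where they stand.

Things in the scene. Friction and masses are not known exactly. Their poses are not given: they have to be found in the camera images.
- blue_unit: fixed white chamber, blue stripe on its roof; its tray holds the dish. Housing 140 x 140 mm, roof at 58 mm with a clear window; base plate 6 mm high runs 60 mm on in front, under the tray. Origin on the worktop under the housing's centre; front face at x = -70 mm; the tray slides out along -x, roughly to the robot (yaw within 0.25 rad); z up. The chambers swap places from run to run
- blue_tray (a joint): how far the blue tray is out, in m: 0 fully home, 0.100 at its outer stop. It slides with about 2.5 N of friction and stays where it is left.
- blue_lip (a point): middle of the blue tray's lip: top edge, rear face (towards the housing); axes as the unit's; moves with the tray. Lip 100 mm wide, 8 thick (from here to -x; blue front plate blue_tray_c0, black pad blue_tray_c1 behind), top at height 50. Behind it the bare tray floor lies at height 15; from lip to housing 50 mm are free when home, more as it comes out: put a fingertip in there from above
- orange_unit: fixed white chamber, orange stripe on its roof; its tray is empty. Housing 140 x 140 mm, roof at 58 mm with a clear window; base plate 6 mm high runs 60 mm on in front, under the tray. Origin on the worktop under the housing's centre; front face at x = -70 mm; the tray slides out along -x, roughly to the robot (yaw within 0.25 rad); z up. The chambers swap places from run to run
- orange_tray (a joint): how far the orange tray is out, in m: 0 fully home, 0.100 at its outer stop. It slides with about 2.5 N of friction and stays where it is left.
- orange_lip (a point): middle of the orange tray's lip: top edge, rear face (towards the housing); axes as the unit's; moves with the tray. Lip 100 mm wide, 8 thick (from here to -x; orange front plate orange_tray_c0, black pad orange_tray_c1 behind), top at height 50. Behind it the bare tray floor lies at height 15; from lip to housing 50 mm are free when home, more as it comes out: put a fingertip in there from above
- blue_well (a point): centre of the floor of the blue tray's dish well, height 15 mm; the well is 80 x 80 mm inside with a rim 8 mm high; it lies 108 mm behind the lip's rear face; moves with the tray
- dish: clear closed petri dish, 58 mm across, 15 mm high, loose in the blue tray's well; origin at the centre of its underside
- amber_bottle: brown glass bottle with black cap, 58 mm across, 112 tall, at the left (sizes in mm); loose bystander, origin at the centre of its underside
- dropper: small dropper bottle with green pointed cap, 31 mm across, 96 tall, at the left (sizes in mm); loose bystander, origin at the centre of its underside
- pink_bottle: pink bottle with white cap, 68 mm across, 150 tall, at the right (sizes in mm); loose bystander, origin at the centre of its underside
- red_tape: roll of red tape lying flat, 69 mm across, 25 high, near the robot's edge of the worktop (sizes in mm); loose bystander, origin at the centre of its underside
- beaker: clear 60 mm tall beaker, 57 mm across, at the right (sizes in mm); loose bystander, origin at the centre of its underside
- powder_jar: clear jar with white lid, 47 mm across, 37 tall, at the left (sizes in mm); loose bystander, origin at the centre of its underside
- carton: small flat carton, white, black and blue, 55 x 88 x 20, near the robot's edge of the worktop (sizes in mm); loose bystander, origin at the centre of its underside

How it is judged (in metres and radians):
On the way, in this order (a step that is already met when the one before it is completed fails the run):
1. the orange tray is pushed fully home while the blue one is still in (value of joint orange_tray below 0.006 m and value of joint blue_tray below 0.015 m), for 0.1 s.
2. the blue tray is on its way out with a finger pulling on the rear of its lip (value of joint blue_tray above 0.02 m and contact force between the fingers and blue_tray_c1 above 0.3 N), for 0.1 s.
3. the blue tray is out at its stop (value of joint blue_tray above 0.094 m), for 0.1 s.
At the end, for the whole second after the job is handed in: the orange tray is home within 6 mm, the blue tray is out to within 6 mm of its 100 mm stop, and the dish lies at rest and flat in the blue tray's well (centre within 22 mm of the well's) (value of joint blue_tray above 0.094 m and value of joint orange_tray below 0.006 m and horizontal distance between dish and blue_well below 0.022 m and height (world z) of dish below 0.022 m and angle between dish's own z axis and vertical below 0.12 rad and linear speed of dish below 0.02 m/s); the robot touches nothing.
It fails at once if a lip is pinched: the fingers press on its front and its rear face at once ((contact force between the fingers and blue_tray_c0 above 2 N and contact force between the fingers and blue_tray_c1 above 2 N) or (contact force between the fingers and orange_tray_c0 above 2 N and contact force between the fingers and orange_tray_c1 above 2 N)).
It fails at once if the blue tray is brought out (by more than 15 mm) while the orange tray is still out by more than 15 mm (value of joint each of blue_tray, orange_tray above 0.015 m).
It fails at once if the robot touches the dish (contact force between any of the fingers, the arm and dish above 0.5 N).
It fails at once if the dish is lifted (height (world z) of dish above 0.03 m).
It fails at once if a bystander on the worktop is moved by more than 15 mm (distance of any of amber_bottle, dropper, pink_bottle, red_tape, beaker, powder_jar, carton from where it was at the start of the episode above 0.015 m).
It also fails if it takes over 45 s, if anything falls off the work surface, if the arm or the gripper's body presses on something with over 40 N, if the wrist force passes 120 N, or if a joint passes its speed limit or range.

ROBOT

A 7-joint arm with a two-finger parallel gripper is mounted at the origin on a cart in front of the work surface, level with it; the furniture and walls round the work are solid. World frame = base frame: x ahead of the robot, y to its left, z up, the work surface at z = 0. Lengths are in mm, angles in degrees, forces in N, time in s.
With the tool pointing down it reaches from about 425 to 825 mm from the base axis. Payload 3.6 kg.
Tool frame: the origin (TCP) lies on the front face of the gripper's body, between the roots of the fingers; the fingertips stand 84 mm ahead of it and the grasp point (between the pads) lies 65 mm ahead of it; z points along the fingers, y is the line along which they close (so a half turn about z gives the same grasp; the last joint's range is limited). The gripper opens to 93 mm and grips with 3 to 60 N. Pads are 15 mm wide; open, the fingers measure 128 mm over their backs; the gripper's body (75 mm by 188 mm) begins 65 mm behind the grasp point.
Start: joints at [70.732, 35.231, -0.722, 81.555, 0.464, 63.22, -2.315], TCP at [198.175, -619.027, 302.74] pointing down, gripper open.
Joint ranges: [-178.69, 178.69], [-17.37, 117.87], [-77.05, 75.6], [15.02, 138.74], [-78.02, 258.01], [0.78, 113.62], [-162.83, 162.83]. Speed limits (degrees/s): [159.86, 159.86, 180, 180, 180, 180, 180].

INTERFACE

Orientations are given as [roll, pitch, yaw] about the fixed x, y, z axes, in that order (R = Rz(yaw) Ry(pitch) Rx(roll)).
In Python, from plant import get_state, grab_frame, job_done gives the robot as it stands.
- The arm moves only by the tool arm_command, never from a script. Its argument "motion" is a list of rows, each a list of 5 numbers: the shift along the tool's x, y, z in m, then the turn about the tool's z in rad, then the finger opening in m, from 0 to 0.093. In form: [[dx, dy, dz, roll, jaw], ...]. A call has 1 to 5 rows; each row shifts and turns the commanded pose from where the row before left it, along the tool's axes as they then stand; what a row does not reach is not made up. A row lasts 1/10 s, in which the tool goes at most 50 mm and 8.59 degrees, less where a joint would pass 70% of its speed; a pose out of reach is approached as far as the arm can. A call with a gripper value outside its range is refused whole. The fingers move at their own pace and stop on an object; "squeeze" is the grip in N (left out, the last holds). Time passes only in rows, so rows that do not move let the fingers close. It gives the time, the measured TCP pose, the force, the opening and the grip force at its end, in the units of the state.
- get_state(): the state, without advancing time (a new reading comes with each control period).
- grab_frame(name): name is "scene" or "top"; returns a dict with "img" (420x560x3 uint8, red, green, blue), "range_z" (420x560 float32, mm along the optical axis (not along the pixel's ray), 0 where there is no reading), "mtx" (3x3 intrinsics, pixels), "eye" and "orientation" of the camera in the world. Camera axes: x right, y down, z forward; pixel columns grow to the right and rows downward; lengths in mm; the calibration is good to about 2 mm. A picture is of the moment at which its call begins.
- job_done(): hands the job in; it is judged then, once.
The state is a dict: "clock": time; "q": joint angles; "qd": joint speeds; "joint_efforts": joint torques, N m; "eef_pos": TCP position; "orientation": TCP orientation; "wrist_force": force on the tool from outside, world axes, zero at the start; "moment": the same for the moment, N m; "grip_width": finger opening in mm; "grasp_force": force on a finger pad.
Only numpy, scipy, OpenCV 4.12 (cv2) and the standard library are available. Lean on these libraries where they do the work, as an engineer would, in place of code of your own. Each camera call takes 0.05 s, during which the arm holds its last target. There are 200 camera calls.

## Working session

There is one attempt and no reset: what is moved stays moved. The work goes in short steps, Python scripts to look and compute and a tool call to move; the robot and the scene stay as the last step left them, time stands still between calls to the robot, and variables do not carry over. Pictures are saved under pics/ and viewed, at most 10 in all, crops included, and the job is handed in when it is done.

Besides the shell and the picture viewer there is one more tool, called after ">>>" as a command line: name --pt "numbers of a row" for each row, then --argument value for the rest. arm_command: Moves the arm, as the interface text tells. Its arguments: {"type":"object","properties":{"motion":{"type":"array","items":{"type":"array","items":{"type":"number"}}},"squeeze":{"type":"number"}},"required":["motion"]}

```bash
mkdir -p pics
cat > h.py <<'E'
import numpy as np, cv2
from scipy.spatial.transform import Rotation as R
from plant import get_state, grab_frame, job_done
def cam(f):
    o=np.array(f["orientation"],float)
    M=o if o.shape==(3,3) else R.from_euler('xyz',o,degrees=True).as_matrix()
    return np.array(f["mtx"]),np.array(f["eye"]),M
def ray(f,u,v,z):
    K,e,M=cam(f); d=M@np.linalg.inv(K)@np.array([u,v,1.]); return e+d*(z-e[2])/d[2]
def cloud(f):
    K,e,M=cam(f); Z=f["range_z"]; v,u=np.indices(Z.shape)
    p=np.stack([(u-K[0,2])/K[0,0]*Z,(v-K[1,2])/K[1,1]*Z,Z],-1)
    return p@M.T+e
E
python3 - <<'E'
from h import *
for n in("scene","top"):
    f=grab_frame(n); cv2.imwrite(f"pics/{n}0.png",f["img"][...,::-1]); np.savez(f"{n}0.npz",**f); print(n,f["eye"],f["orientation"],f["mtx"])
print(get_state())
E
```

```text
scene [-263.44114338 1150.27115443 1229.42930855] [-129.70365057   -1.1797824  -144.04290211] [[496.74889429   0.         280.03059902]
 [  0.         496.74889429 202.24230964]
 [  0.           0.           1.        ]]
top [ -68.4005471    29.64856493 1798.06635736] [-1.60296373e+02 -6.03074214e-02 -9.32356444e+01] [[528.67448425   0.         283.2804062 ]
 [  0.         528.67448425 199.09471884]
 [  0.           0.           1.        ]]
{'clock': 0.1, 'q': array([70.73051939, 35.28261605, -0.72354913, 81.63249572,  0.46518613,
       63.21982566, -2.31319275]), 'qd': array([-0.02094383, -0.20217729, -0.03506894, -0.28607303, -0.06579438,
        0.00311639, -0.0176415 ]), 'joint_efforts': array([ 8.85722038e-04, -4.60040402e+01,  2.09925575e-01, -1.66247356e+01,
       -6.11604005e-02,  1.69246743e-02,  1.13873864e-04]), 'eef_pos': array([ 198.02834115, -618.54670971,  301.70709439]), 'orientation': array([-1.79867972e+02,  2.21502362e-03,  1.77575053e+01]), 'wrist_force': array([-0.28761145,  0.45216807,  0.42776138]), 'moment': array([-0.01903298,  0.03993023, -0.00121361]), 'grasp_force': 0.0, 'grip_width': 93.09010072656322}
```

View pics/scene0.png

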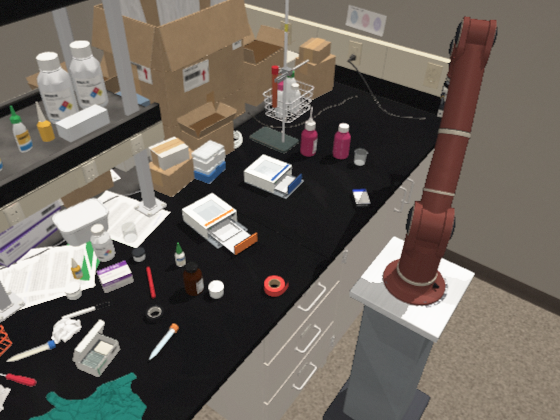

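View pics/top0.png

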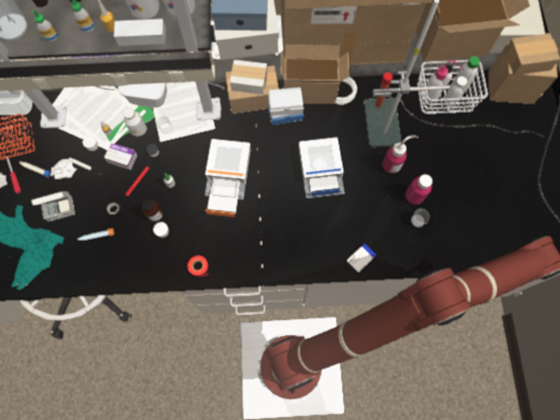

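The scene view shows the blue unit at about (270,175) and the orange one at (210,215), with the orange tray's lip at (245,243). In the top view the orange lip is at (221,212) and the blue lip at (323,190). The red tape (198,266), powder jar (161,230) and carton (361,257) are on the robot's side.

Run:
```python
from h import *
for n in("top","scene"):
    f=dict(np.load(n+"0.npz")); P=cloud(f); hsv=cv2.cvtColor(f["img"],cv2.COLOR_RGB2HSV)
    H,S,V=[hsv[...,i].astype(int) for i in range(3)]
    for c,m in(("blue",(H>100)&(H<125)&(S>120)&(V>60)),("orange",(H>4)&(H<18)&(S>150)&(V>120)),("red",((H<4)|(H>174))&(S>170)&(V>120))):
        k,l,s,ce=cv2.connectedComponentsWithStats(m.astype(np.uint8))
        for i in range(1,k):
            p=P[l==i]; q=np.median(p,0)
            if s[i,4]>7 and 300<q[0]<950 and abs(q[1])<500:
                w=p[:,:2]-p[:,:2].mean(0); a=np.linalg.svd(w,full_matrices=False)[2][0]
                print(n,c,s[i],ce[i].round(1),q.round(0),"min",p.min(0).round(),"max",p.max(0).round(),"dir",np.degrees(np.arctan2(a[1],a[0])).round(1))
    # roofs
    for c,y0 in(("blue",(-250,-20)),("orange",(60,330))):
        m=(P[...,2]>50)&(P[...,2]<66)&(P[...,0]>500)&(P[...,0]<900)&(P[...,1]>y0[0])&(P[...,1]<y0[1])
        k,l,s,ce=cv2.connectedComponentsWithStats(m.astype(np.uint8)); i=1+s[1:,4].argmax()
        p=P[l==i]; r=cv2.minAreaRect(p[:,:2].astype(np.float32)); print(n,c,"roof",s[i],r,np.median(p[:,2]))
    # bystanders
    if n=="top":
        m=(P[...,2]>15)&(P[...,2]<200)&(P[...,0]>380)&(P[...,0]<800)&(abs(P[...,1])<450)
        k,l,s,ce=cv2.connectedComponentsWithStats(m.astype(np.uint8))
        for i in range(1,k):
            if s[i,4]>25: p=P[l==i]; print(s[i],p.min(0).round(),p.max(0).round())
```

```text
top blue [273 115  29   9 114] [286.5 119.1] [881. -36.  30.] min [-68. -93.   3.] max [ 893.   30. 1798.] dir 175.2
top blue [313 189  26   6  66] [325.2 191.6] [ 579. -157.   43.] min [ 574. -203.   20.] max [ 584. -114.   58.] dir 93.1
top blue [362 243  14  14  72] [368.9 249.5] [ 367. -294.   17.] min [ 343. -316.  -11.] max [ 395. -274.   27.] dir -145.1
top orange [206 210  28   6  85] [219.4 212.7] [522. 218.  41.] min [512. 171.  14.] max [533. 264.  57.] dir 79.9
top red [383  73  10   9  63] [387.4  76.5] [ 821. -345.  386.] min [ 806. -438.   -3.] max [1077. -331.  393.] dir 160.5
top red [187 255  21  21 191] [197.5 265.7] [340. 296.  22.] min [-68.  30. -15.] max [ 384.  338. 1798.] dir -146.8
top blue roof [ 299  138   45   41 1246] ((706.321044921875, -151.30252075195312), (145.0206756591797, 140.46896362304688), 4.068428993225098) 56.32744270849696
top orange roof [ 206  140   44   40 1234] ((718.9796752929688, 183.78286743164062), (141.2358856201172, 143.66944885253906), 80.68562316894531) 56.2710210187837
[379 136   8  10  26] [ 760. -404.   15.] [ 798. -380.   25.
[... 1078 characters left out ...]
  66.] dir 81.0
scene orange [235 233  22  22 200] [245.5 243.1] [525. 221.  38.] min [-263.  145.    3.] max [ 559. 1150. 1229.] dir 127.1
scene red [272  66   6   9  50] [274.5  70. ] [ 820. -334.  380.] min [ 806. -359.  360.] max [ 833. -328.  391.] dir 143.9
scene red [264 277  24  19 142] [275.2 289.5] [326. 317.  18.] min [311. 249.  -5.] max [396. 335.  30.] dir -141.8
scene blue roof [244 155  48  30 782] ((709.5337524414062, -148.54989624023438), (147.82272338867188, 152.6855010986328), 4.173543453216553) 58.39020448839506
scene orange roof [ 183  193   53   38 1059] ((721.27978515625, 186.24859619140625), (143.38739013671875, 148.519775390625), 80.34121704101562) 58.36531420885535
```

```bash
cat >> h.py <<'E'
def go(x,y,z):
    s=get_state(); M=R.from_euler('xyz',s["orientation"],degrees=True).as_matrix()
    d=M.T@(np.array([x,y,z])-s["eef_pos"]); print("tool shift mm",d.round(1),"at",s["eef_pos"].round(1),s["orientation"].round(1),s["clock"])
E
python3 -c "
from h import *
go(480,-350,302)"
```

```text
tool shift mm [ 3.504e+02 -1.698e+02  1.000e-01] at [ 198.  -618.5  301.7] [-179.9    0.    17.8] 0.1
```

>>> arm_command --pt "0 0 0 0.12 0" --pt "0 0 0 0.12 0" --pt "0 0 0 0.12 0" --pt "0 0 0 0.12 0" --pt "0 0 0 0 0"

```text
clock: 0.6
eef_pos: [198.3, -618.7, 302.1]
orientation: [-179.9, 0.1, -9.7]
wrist_force: [0.3, 0.2, 0.0]
grip_width: 57.3
grasp_force: 0.0
```

```bash
python3 -c "
from h import *
go(480,-350,302)"
```

```text
tool shift mm [ 2.322e+02 -3.124e+02  2.000e-01] at [ 198.3 -618.7  302.1] [-1.799e+02  1.000e-01 -9.700e+00] 0.6
```

>>> arm_command --pt "0.023 -0.031 0 0 0" --pt "0.023 -0.031 0 0 0" --pt "0.023 -0.031 0 0 0" --pt "0.023 -0.031 0 0 0" --pt "0.023 -0.031 0 0 0"

```text
clock: 1.1
eef_pos: [338.6, -484.4, 302.5]
orientation: [-180.0, 0.0, -9.6]
wrist_force: [0.7, -0.1, 0.2]
grip_width: 17.6
grasp_force: 0.0
```

>>> arm_command --pt "0.023 -0.031 0 0 0" --pt "0.023 -0.031 0 0 0" --pt "0.023 -0.031 0 0 0" --pt "0.023 -0.031 0 0 0" --pt "0.023 -0.031 0 0 0"

```text
clock: 1.6
eef_pos: [478.2, -351.2, 302.6]
orientation: [-180.0, 0.0, -9.6]
wrist_force: [0.8, -0.3, -0.6]
grip_width: 0.6
grasp_force: 0.0
```

>>> arm_command --pt "-0.008 -0.038 0 0 0" --pt "-0.008 -0.038 0 0 0" --pt "-0.008 -0.038 0 0 0" --pt "-0.008 -0.038 0 0 0" --pt "-0.008 -0.038 0 0 0"

```text
clock: 2.1
eef_pos: [469.8, -156.8, 302.7]
orientation: [-180.0, 0.0, -9.6]
wrist_force: [0.7, 0.1, -0.3]
grip_width: 0.2
grasp_force: 0.0
```

>>> arm_command --pt "-0.008 -0.038 0 0 0" --pt "-0.008 -0.038 0 0 0" --pt "-0.008 -0.038 0 0 0" --pt "-0.008 -0.038 0 0 0" --pt "-0.008 -0.038 0 0 0"

```text
clock: 2.6
eef_pos: [462.5, 37.1, 302.8]
orientation: [180.0, -0.0, -9.6]
wrist_force: [0.6, 0.4, -0.0]
grip_width: 0.3
grasp_force: 0.0
```

>>> arm_command --pt "-0.008 -0.038 0 0 0" --pt "-0.008 -0.038 0 0 0" --pt "-0.008 -0.038 0 0 0" --pt "-0.008 -0.038 0 0 0" --pt "-0.008 -0.038 0 0 0"

```text
clock: 3.1
eef_pos: [455.3, 231.1, 302.8]
orientation: [180.0, -0.0, -9.6]
wrist_force: [0.8, 1.2, 0.1]
grip_width: 0.2
grasp_force: 0.0
```

```bash
python3 -c "
from h import *
go(467,229,300);print(get_state()['grip_width'])"
```

```text
tool shift mm [11.9  0.1  2.8] at [455.3 231.1 302.8] [180.   -0.   -9.6] 3.1
0.18818871014491917
```

>>> arm_command --pt "0 0 0.038 0 0" --pt "0 0 0.038 0 0" --pt "0 0 0.038 0 0" --pt "0 0 0.038 0 0" --pt "0 0 0.038 0 0"

```text
clock: 3.6
eef_pos: [455.7, 229.8, 111.5]
orientation: [-180.0, -0.0, -9.6]
wrist_force: [0.2, -0.0, -0.1]
grip_width: 0.4
grasp_force: 0.0
```

Run:
```python
from h import *
go(455.3,231,112)
a=grab_frame("scene")["img"][150:310,130:360]; b=grab_frame("top")["img"][120:280,150:380]
cv2.imwrite("pics/c1.png",cv2.resize(np.vstack([a,b]),None,fx=1.85,fy=1.85,interpolation=cv2.INTER_CUBIC)[...,::-1])
```

```text
tool shift mm [-0.6 -1.1 -0.5] at [455.7 229.8 111.5] [-180.    -0.    -9.6] 3.6
```

View pics/c1.png

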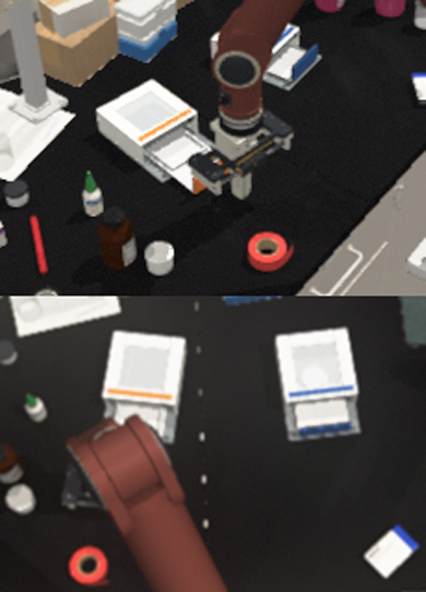

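The fingers stand down in front of the orange lip (upper crop (240,185)), and the lip is just ahead of them. I push now.

>>> arm_command --pt "0.014 0 0 0 0" --pt "0.014 0 0 0 0" --pt "0.014 0 0 0 0" --pt "0.014 0 0 0 0" --pt "0.014 0 0 0 0"

```text
clock: 4.2
eef_pos: [524.7, 218.3, 115.0]
orientation: [-179.9, 0.0, -9.6]
wrist_force: [-2.8, 0.8, 2.0]
grip_width: 0.4
grasp_force: 1.5
```

>>> arm_command --pt "0.008 0 0 0 0" --pt "0.008 0 0 0 0" --pt "0.008 0 0 0 0" --pt "0.008 0 0 0 0" --pt "0.008 0 0 0 0"

```text
clock: 4.7
eef_pos: [564.3, 211.3, 113.0]
orientation: [-180.0, 0.0, -9.7]
wrist_force: [-3.0, 1.0, 2.1]
grip_width: 0.1
grasp_force: 1.4
```

>>> arm_command --pt "0.003 0 0 0 0" --pt "0.003 0 0 0 0" --pt "0.003 0 0 0 0" --pt "0.003 0 0 0 0" --pt "0 0 0 0 0"

```text
clock: 5.2
eef_pos: [576.4, 208.9, 112.7]
orientation: [-180.0, -0.0, -9.8]
wrist_force: [-1.8, 1.0, -0.4]
grip_width: 0.4
grasp_force: 0.6
```

>>> arm_command --pt "0.002 0 0 0 0" --pt "0.002 0 0 0 0" --pt "0.002 0 0 0 0" --pt "0.002 0 0 0 0" --pt "0 0 0 0 0"

```text
clock: 5.7
eef_pos: [584.1, 207.6, 112.7]
orientation: [-180.0, -0.0, -9.8]
wrist_force: [-1.0, 1.2, -0.2]
grip_width: 0.5
grasp_force: 0.8
```

>>> arm_command --pt "0.0015 0 0 0 0" --pt "0.0015 0 0 0 0" --pt "0 0 0 0 0"

```text
clock: 6.0
eef_pos: [586.9, 207.1, 112.7]
orientation: [-180.0, -0.0, -9.8]
wrist_force: [-1.7, 0.3, -0.7]
grip_width: 0.5
grasp_force: 1.0
```

>>> arm_command --pt "0.0015 0 0 0 0" --pt "0.0015 0 0 0 0" --pt "0 0 0 0 0"

```text
clock: 6.3
eef_pos: [588.6, 206.9, 112.7]
orientation: [180.0, 0.2, -9.7]
wrist_force: [-4.6, 2.3, 1.8]
grip_width: 0.4
grasp_force: 2.4
```

>>> arm_command --pt "0.0015 0 0 0 0" --pt "0.0015 0 0 0 0" --pt "0 0 0 0 0"

```text
clock: 6.6
eef_pos: [589.1, 206.9, 112.7]
orientation: [179.9, 0.5, -9.7]
wrist_force: [-10.2, 2.7, 6.0]
grip_width: 0.5
grasp_force: 4.8
```

>>> arm_command --pt "-0.02 0 0 0 0" --pt "-0.03 0 0 0 0" --pt "0 0 -0.04 -0.08 0" --pt "0 0 -0.04 -0.08 0" --pt "0 0 -0.04 -0.08 0"

```text
clock: 7.1
eef_pos: [544.9, 213.3, 234.7]
orientation: [179.9, -0.2, 4.1]
wrist_force: [1.1, -1.0, -0.4]
grip_width: 0.6
grasp_force: 0.0
```

Run:
```python
from h import *
go(613,-156.5,240)
f=grab_frame("top"); P=cloud(f); np.savez("top1.npz",**f)
hsv=cv2.cvtColor(f["img"],cv2.COLOR_RGB2HSV).astype(int); H,S,V=hsv[...,0],hsv[...,1],hsv[...,2]
m=(H>4)&(H<18)&(S>150)&(V>120)&(abs(P[...,1]-200)<90)
k,l,s,ce=cv2.connectedComponentsWithStats(m.astype(np.uint8))
for i in range(1,k):
  if s[i,4]>7:print(s[i],ce[i],np.median(P[l==i],0).round())
cv2.imwrite("pics/t1.png",cv2.resize(f["img"][120:280,150:380],None,fx=3,fy=3)[...,::-1])
```

```text
tool shift mm [ 41.6 373.7  -4.7] at [544.9 213.3 234.7] [179.9  -0.2   4.1] 7.1
```

View pics/t1.png

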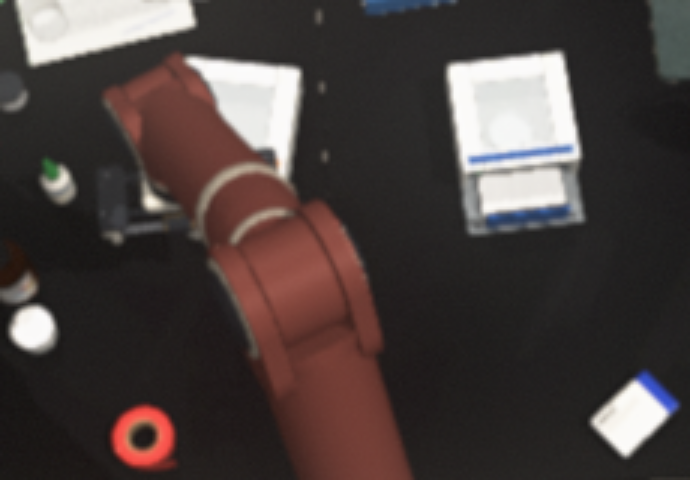

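The arm still hides the orange tray, at crop (180,210). I move over to the blue unit, then check it.

>>> arm_command --pt "0.0042 0.0374 0 0 0" --pt "0.0042 0.0374 0 0 0" --pt "0.0042 0.0374 0 0 0" --pt "0.0042 0.0374 0 0 0" --pt "0.0042 0.0374 0 0 0"

```text
clock: 7.65
eef_pos: [578.8, 26.2, 233.3]
orientation: [179.9, -0.2, 3.9]
wrist_force: [0.3, 0.9, 0.1]
grip_width: 0.4
grasp_force: 0.0
```

>>> arm_command --pt "0.0042 0.0374 0 0 0" --pt "0.0042 0.0374 0 0 0" --pt "0.0042 0.0374 0 0 0" --pt "0.0042 0.0374 0 0 0" --pt "0.0042 0.0374 0 0 0"

```text
clock: 8.15
eef_pos: [612.1, -159.4, 233.2]
orientation: [179.8, -0.2, 3.9]
wrist_force: [0.3, -0.3, -0.4]
grip_width: 0.5
grasp_force: 0.0
```

Run:
```python
from h import *
go(613,-156.5,114)
f=grab_frame("top"); P=cloud(f)
hsv=cv2.cvtColor(f["img"],cv2.COLOR_RGB2HSV).astype(int); H,S,V=hsv[...,0],hsv[...,1],hsv[...,2]
m=(H>4)&(H<18)&(S>150)&(V>120)&(abs(P[...,1]-200)<90)
k,l,s,ce=cv2.connectedComponentsWithStats(m.astype(np.uint8))
for i in range(1,k):
  if s[i,4]>7:print(s[i],ce[i],np.median(P[l==i],0).round())
a=grab_frame("scene")["img"][150:310,130:360]; b=f["img"][120:280,150:380]
cv2.imwrite("pics/c2.png",cv2.resize(np.vstack([a,b]),None,fx=1.85,fy=1.85,interpolation=cv2.INTER_CUBIC)[...,::-1])
```

```text
tool shift mm [  0.8  -3.2 119.2] at [ 612.1 -159.4  233.2] [179.8  -0.2   3.9] 8.15
[226 173  16   2  19] [233.57894737 173.47368421] [660. 163.  57.]
[210 190  27   7  86] [222.76744186 193.08139535] [594. 205.  42.]
```

View pics/c2.png

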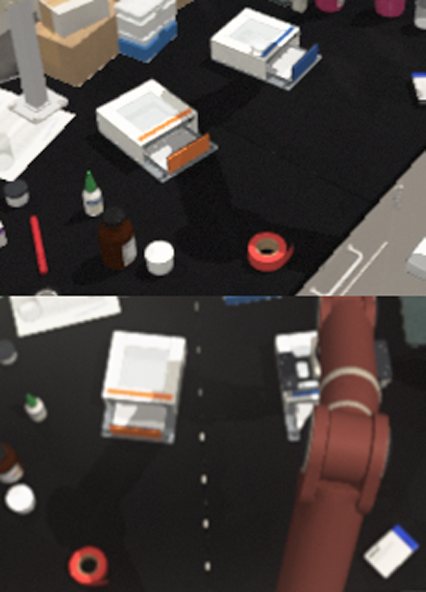

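Upper crop: the orange lip (190,152) is fully in, at (594,205), which matches its home position. The blue unit is untouched and the gripper is above the crop. I descend into the gap behind the blue lip.

>>> arm_command --pt "0.0008 -0.003 0.024 0 0" --pt "0 0 0.024 0 0" --pt "0 0 0.024 0 0" --pt "0 0 0.024 0 0" --pt "0 0 0.022 0 0"

```text
clock: 8.75
eef_pos: [612.4, -153.6, 113.9]
orientation: [179.9, -0.1, 3.9]
wrist_force: [-0.2, 0.1, 0.1]
grip_width: 0.7
grasp_force: 0.0
```

>>> arm_command --pt "-0.005 0 0 0 0" --pt "-0.005 0 0 0 0" --pt "-0.004 0 0 0 0" --pt "-0.003 0 0 0 0" --pt "-0.003 0 0 0 0"

```text
clock: 9.25
eef_pos: [593.6, -154.4, 116.5]
orientation: [179.9, -0.3, 4.0]
wrist_force: [2.6, -0.4, 1.3]
grip_width: 0.3
grasp_force: 1.3
```

>>> arm_command --pt "-0.004 0 0 0 0" --pt "-0.004 0 0 0 0" --pt "-0.004 0 0 0 0" --pt "-0.004 0 0 0 0" --pt "-0.004 0 0 0 0"

```text
clock: 9.75
eef_pos: [571.8, -155.3, 114.9]
orientation: [-180.0, -0.0, 4.0]
wrist_force: [3.2, -0.9, 2.6]
grip_width: 0.7
grasp_force: 1.3
```

>>> arm_command --pt "-0.005 0 0 0 0" --pt "-0.005 0 0 0 0" --pt "-0.005 0 0 0 0" --pt "-0.005 0 0 0 0" --pt "-0.005 0 0 0 0"

```text
clock: 10.25
eef_pos: [546.6, -157.0, 114.8]
orientation: [-180.0, 0.0, 4.0]
wrist_force: [2.0, -0.5, 1.5]
grip_width: 0.4
grasp_force: 1.3
```

>>> arm_command --pt "-0.005 0 0 0 0" --pt "-0.005 0 0 0 0" --pt "-0.005 0 0 0 0" --pt "-0.005 0 0 0 0" --pt "-0.004 0 0 0 0"

```text
clock: 10.75
eef_pos: [522.6, -158.7, 114.7]
orientation: [-180.0, 0.0, 4.0]
wrist_force: [2.9, -0.6, 1.2]
grip_width: 0.3
grasp_force: 1.3
```

>>> arm_command --pt "-0.003 0 0 0 0" --pt "-0.003 0 0 0 0" --pt "-0.003 0 0 0 0" --pt "-0.003 0 0 0 0" --pt "-0.002 0 0 0 0"

```text
clock: 11.25
eef_pos: [508.8, -159.7, 114.7]
orientation: [-180.0, 0.0, 4.0]
wrist_force: [3.0, 0.0, 1.7]
grip_width: 0.3
grasp_force: 1.3
```

>>> arm_command --pt "-0.002 0 0 0 0" --pt "-0.002 0 0 0 0" --pt "0 0 0 0 0"

```text
clock: 11.55
eef_pos: [504.6, -160.0, 114.7]
orientation: [-180.0, 0.1, 4.0]
wrist_force: [3.1, 0.2, 1.9]
grip_width: 0.6
grasp_force: 0.9
```

>>> arm_command --pt "-0.002 0 0 0 0" --pt "-0.002 0 0 0 0" --pt "0 0 0 0 0"

```text
clock: 11.85
eef_pos: [500.7, -160.2, 114.7]
orientation: [-180.0, 0.1, 4.0]
wrist_force: [2.6, -0.2, 0.9]
grip_width: 0.3
grasp_force: 0.9
```

>>> arm_command --pt "-0.002 0 0 0 0" --pt "-0.002 0 0 0 0" --pt "0 0 0 0 0"

```text
clock: 12.15
eef_pos: [499.9, -160.3, 114.8]
orientation: [180.0, -0.4, 4.0]
wrist_force: [7.2, 1.4, -3.8]
grip_width: 0.2
grasp_force: 3.5
```

>>> arm_command --pt "0.006 0 0 0 0" --pt "0.008 0 0 0 0" --pt "0 0 -0.03 0 0" --pt "0 0 -0.04 0 0" --pt "0 0 -0.04 0 0"

```text
clock: 12.65
eef_pos: [509.8, -159.5, 225.1]
orientation: [-179.9, 0.3, 4.0]
wrist_force: [0.1, -0.2, 0.1]
grip_width: 0.4
grasp_force: 0.0
```

>>> arm_command --pt "0 -0.04 -0.02 0 0" --pt "0 -0.04 -0.02 0 0" --pt "0 -0.04 0 0 0" --pt "0 -0.04 0 0 0" --pt "0 -0.04 0 0 0"

```text
clock: 13.15
eef_pos: [495.9, 40.9, 264.7]
orientation: [180.0, 0.2, 4.0]
wrist_force: [0.5, 0.1, 0.5]
grip_width: 0.2
grasp_force: 0.0
```

Run:
```python
from h import *
go(500,-160,114)
f=grab_frame("top"); P=cloud(f)
hsv=cv2.cvtColor(f["img"],cv2.COLOR_RGB2HSV).astype(int); H,S,V=hsv[...,0],hsv[...,1],hsv[...,2]
for c,m in(("o",(H>4)&(H<18)&(S>150)&(V>120)&(abs(P[...,1]-200)<90)),("b",(H>100)&(H<125)&(S>120)&(V>60)&(abs(P[...,1]+155)<70))):
 k,l,s,ce=cv2.connectedComponentsWithStats(m.astype(np.uint8))
 for i in range(1,k):
  if s[i,4]>7:print(c,s[i],ce[i],np.median(P[l==i],0).round())
a=grab_frame("scene")["img"][150:310,130:360]; b=f["img"][120:280,150:380]
cv2.imwrite("pics/c3.png",cv2.resize(np.vstack([a,b]),None,fx=1.85,fy=1.85,interpolation=cv2.INTER_CUBIC)[...,::-1])
```

```text
tool shift mm [ -9.4 200.6 150.9] at [495.9  40.9 264.7] [180.    0.2   4. ] 13.15
o [210 190  27   6  77] [222.77922078 192.92207792] [594. 204.  43.]
b [299 115   4   4  11] [300.09090909 116.09090909] [890. -89.  34.]
b [319 216  25   5  64] [331.03125 217.90625] [ 481. -170.   42.]
```

View pics/c3.png

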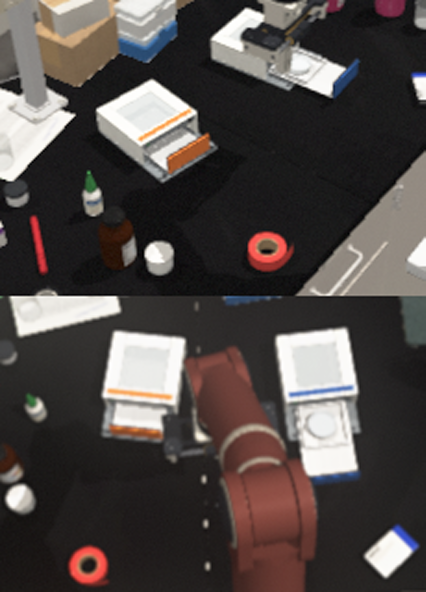

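The blue tray is out at its stop: its lip moved from x = 579 to x = 481. The dish lies in its well (lower crop (321,425)), the orange tray is home, and the robot is clear of everything.

```bash
python3 -c "
from plant import job_done
print(job_done())"
```

```text
the job is handed in; nothing more can be done
None
```

I pushed the orange tray fully home, then drew the blue tray out about 99 mm to its stop with the dish still in its well, and handed the job in at about 13 s; the hand-in returned no verdict.

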